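# Pry open the tablet's back cover and rest the tool

## Robot

A 6-joint arm with a two-finger parallel gripper is mounted at the origin on the work surface. World frame = base frame: x ahead of the robot, y to its left, z up, the work surface at z = 0. Lengths are in m, angles in rad, forces in N, time in s.
With the tool pointing down it reaches from about 0.225 to 0.875 m from the base axis. Payload 3.4 kg.
Tool frame: the origin (TCP) lies between the finger pads; the fingertips stand 11 mm ahead of it and the grasp point (between the pads) lies 8 mm behind it; z points along the fingers, y is the line along which they close (so a half turn about z gives the same grasp; the last joint's range is limited). The gripper opens to 85 mm and grips with 20 to 120 N. Pads are 22 mm wide; open, the fingers measure 114 mm over their backs; the gripper's body (76 mm by 85 mm) begins 54 mm behind the grasp point. The pads swing forward as they close: fully open they stand 13 mm farther back than shut.
Start: joints at [-1.279, 0.276, 1.505, -0, 1.361, -0.121], TCP at [0.231, -0.527, 0.242] pointing down, gripper open.
Joint ranges: [-2.89, 2.89], [-0.75, 2.08], [0.22, 2.7], [-1.18, 4.32], [0.11, 2.71], [-2.7, 2.7]. Speed limits (rad/s): [2.57, 2.57, 3.14, 3.14, 3.14, 3.14].

## Interface

Orientations are given as a unit quaternion [w, x, y, z].
In Python, from rig import sensors, eyes, manip gives the robot as it stands.
- The arm moves only by the tool drive_tool, never from a script. Its argument "deltas" is a list of rows, each an object with "linear": the shift along the world's x, y, z in mm, a list of three; "twist": the turn about the world's z in degrees; "claw": the opening, from 0 (shut) to 1 (fully open). In form: [{"linear": [tx, ty, tz], "twist": twist, "claw": claw}, ...]. A call has 1 to 12 rows; each row is the pose to reach, as a shift and turn from the pose commanded when the call began; what a row does not reach only later rows make up. A row lasts 1/12 s, in which the tool goes at most 41.7 mm and 7.16 degrees, less where a joint would pass 70% of its speed; a pose out of reach is approached as far as the arm can. A call with a gripper value outside its range is refused whole. The fingers move at their own pace and stop on an object; "squeeze" is the grip in N (left out, the last holds). Time passes only in rows, so rows that repeat a pose let the fingers close. It gives the time, the measured TCP pose, the force, the opening and the grip force at its end, in the units of the state.
- sensors.get_state(): the state, without advancing time (a new reading comes with each control period).
- eyes.get_image(name): name is "scene" or "top" or "wrist"; returns the picture (480x640x3 uint8, red, green, blue); there is no depth.
- eyes.camera_model(name): a dict with "intrinsics" (3x3 intrinsics, pixels), "dist" ([k1, k2, p1, p2, k3] as OpenCV has them; the pictures are not rectified), "R" (3x3) and "t" (3): a world point X has camera coordinates R X + t. Camera axes: x right, y down, z forward; pixel columns grow to the right and rows downward; lengths in m; the calibration is good to about 2 mm. A picture is of the moment at which its call begins: read the wrist's pose just before it. camera_model takes no time and is no camera call; for the wrist camera it gives the pose at the moment of the call.
- manip.sign_off(): hands the job in; it is judged then, once.
The state is a dict: "clock": time; "qpos": joint angles; "qd": joint speeds; "effort": joint torques, N m; "position": TCP position; "ee_rot": TCP orientation; "contact_force": force on the tool from outside, world axes, zero at the start; "moment": the same for the moment, N m; "width": finger opening in m; "gripper_force": force on a finger pad.
Only numpy, scipy, OpenCV 4.12 (cv2) and the standard library are available. Lean on these libraries where they do the work, as an engineer would, in place of code of your own. Each camera call takes 0.05 s, during which the arm holds its last target. There are 200 camera calls.

## Task

Pick up the yellow pry tool, slip its blade into the gap under the marked edge of the tablet's back cover and lever the cover open until it stands upright or leans back. Work gently and only with the tool: keep the gripper off the tablet and its jig. Then lay the tool on the raised blue rest, its handle centred across both forks, cover left open and everything else left in place.

Things in the scene. Friction and masses are not known exactly. Their poses are not given: they have to be found in the camera images.
- tablet: Black rugged tablet (105 x 160 mm, z = 25 to 50 mm), fixed in a jig with teal side clamps (95 mm out in y) on a blue base plate 12 mm high (x = -73 to +77, y = -105 to +105 mm). A light grey hinged cover lies on top (z = 50 to 55 mm). Origin: on the bench under the tablet's middle; +x from the pry gap (edge nearer the robot) to the hinge, z up.
- pry_gap (a point): Middle of the pry gap in the tablet's front edge, just under the cover: 60 mm wide, 8 mm high (z = 42 to 50 mm, this point at 46 mm), marked by a yellow patch on the cover above it. The hollow behind it is free to the back wall, 99 mm deep. Too low for fingers.
- hinge_mid (a point): Middle of the hinge line, on the tablet's far edge, 50 mm beyond (+x) the tablet's origin, at z = 50 mm, the height of the closed cover's underside. The line runs along the tablet's y.
- cover (a joint): Angle of the light grey plastic cover (107 mm from hinge to lip, 160 mm wide, 5 mm thick, 70 g): 0 shut, grows as its front lip rises, 1.57 straight up, stop at 1.95 rad. The hinge is stiff (0.14 N m of friction: about 2.5 N, with its weight, at 70 mm from the hinge) and the cover stays at any angle.
- cover_lip (a point): Middle of the underside of the cover's free edge, 107 mm from the hinge line; when shut, 4.5 mm proud of the tablet's front.
- pry_tool: Pry tool lying on the bench: yellow handle with dark blue bands, 110 mm long, 24 mm wide, 26 mm tall, and a flat black blade 16 mm wide and 3 mm thick standing 65 mm out of its front end, at mid height. 70 to 140 g. Origin: centre of the handle's underside; +x towards the blade tip, z up.
- tool_grip (a point): Centre of the handle (13 mm above its underside), close to the tool's centre of mass.
- tool_tip (a point): Tip of the blade, 120 mm in front of tool_grip on the same axis.
- tool_rest: Raised tool rest, fixed: black foot 130 x 75 x 8 mm carrying two blue forks 80 mm apart (at x = -40 and +40 mm, each 10 mm thick and 44 mm wide) on which the handle lies along x. Origin: centre of the foot on the bench; the free space between the forks (70 mm) takes the fingers.
- rest_seat (a point): Midpoint between the two fork seats, 65 mm above the bench, at the height on which the handle's underside rests. Fork horns rise about 22 mm above the seats and flare outwards: 28 mm clear between them at the seat, 42 mm at the top.
- carton: Bystander: white closed carton 140 x 90 x 55 mm; leave it.
- phone: Bystander: black phone 75 x 150 x 9 mm lying glass up; leave it.
- battery: Bystander: black flat battery pack 60 x 90 x 8 mm; leave it.
- tweezers: Bystander: flat red tweezers, 122 mm long, 8 mm high, lying; leave it.
- pen_box: Bystander: open white tray 160 x 80 x 35 mm; leave it.
- flux_jar: Bystander: small jar, 56 mm across, 60 mm tall; leave it.
Mind the look-alikes: they are no part of the job. What is meant by the pry_tool is not orange or pink, and is the larger of those in its own colour.

How it is judged:
By the outcome, as a careful person would: the job done as asked, in the order asked, and still so for the second after the job is handed in, with the robot touching nothing.
It also fails if it takes over 58 s, if anything falls off the work surface, if the arm or the gripper's body presses on something with over 40 N, if the wrist force passes 120 N, or if a joint passes its speed limit or range.

## Working session

There is one attempt and no reset: what is moved stays moved. The work goes in short steps, Python scripts to look and compute and a tool call to move; the robot and the scene stay as the last step left them, time stands still between calls to the robot, and variables do not carry over. Pictures are saved under pics/ and viewed, at most 12 in all, crops included, and the job is handed in when it is done.

Besides the shell and the picture viewer there is one more tool, called after "Call:" as name(argument=value, ...), one argument or row to a line, values as JSON. drive_tool: Moves the arm, as the interface text tells. Its arguments: {"type":"object","properties":{"deltas":{"type":"array","items":{"type":"object","properties":{"linear":{"type":"array","items":{"type":"number"}},"twist":{"type":"number"},"claw":{"type":"number"}}}},"squeeze":{"type":"number"}},"required":["deltas"]}

```bash
mkdir -p pics; ls; python3 - <<'E'
from rig import sensors, eyes
import cv2, numpy as np
print(sensors.get_state())
for n in ("top","scene"):
    im=eyes.get_image(n); cv2.imwrite(f"pics/{n}0.png",im[:,:,::-1]); m=eyes.camera_model(n)
    print(n,{k:np.round(np.array(v),4).tolist() for k,v in m.items()})
E
```

```text
pics
{'clock': 0.0, 'qpos': array([-1.27900056e+00,  2.76616906e-01,  1.50615110e+00,  3.19790711e-06,
        1.36069583e+00, -1.20982495e-01]), 'qd': array([-0.00101154,  0.00181472,  0.00077428,  0.00085533,  0.00117821,
        0.00034563]), 'effort': array([-1.10919515e-03, -4.16772544e+01, -2.45803177e+01,  4.93523908e-05,
        1.11548707e-02, -2.19920884e-05]), 'position': array([ 0.23052101, -0.52620769,  0.24142004]), 'ee_rot': array([-9.32313237e-04,  9.78776899e-01,  2.04926590e-01, -7.82507092e-05]), 'contact_force': array([-0.11363638, -0.17211023, -0.66793198]), 'moment': array([-0.04230918,  0.00531979,  0.03318269]), 'gripper_force': 0.0, 'width': 0.08552768789174231}
top {'intrinsics': [[574.4559, 0.0, 314.9678], [0.0, 574.4559, 243.8878], [0.0, 0.0, 1.0]], 'dist': [-0.0104, 0.0, 0.0, 0.0, 0.0], 'R': [[-0.0083, -1.0, 0.0033], [-0.9788, 0.0075, -0.2045], [0.2044, -0.005, -0.9789]], 't': [0.0558, 0.55, 1.472]}
scene {'intrinsics': [[550.6532, 0.0, 325.8278], [0.0, 550.6532, 247.5383], [0.0, 0.0, 1.0]], 'dist': [0.0525, 0.0, 0.0, 0.0, 0.0], 'R': [[-0.7961, 0.6051, 0.0026], [0.4958, 0.6548, -0.5704], [-0.3468, -0.4528, -0.8214]], 't': [0.4066, -0.2469, 1.7343]}
```

View pics/top0.png

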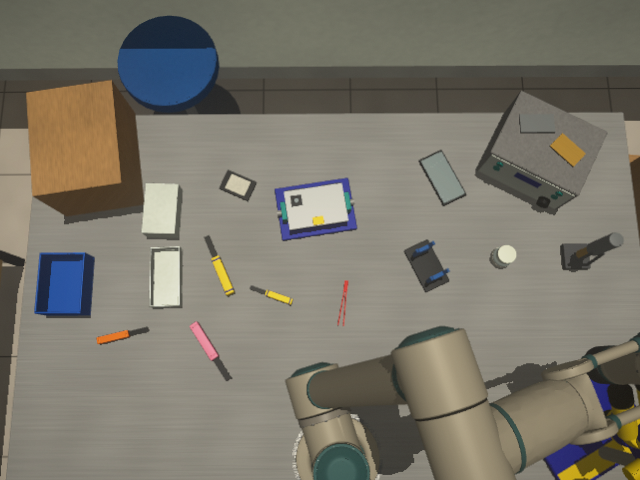

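View pics/scene0.png

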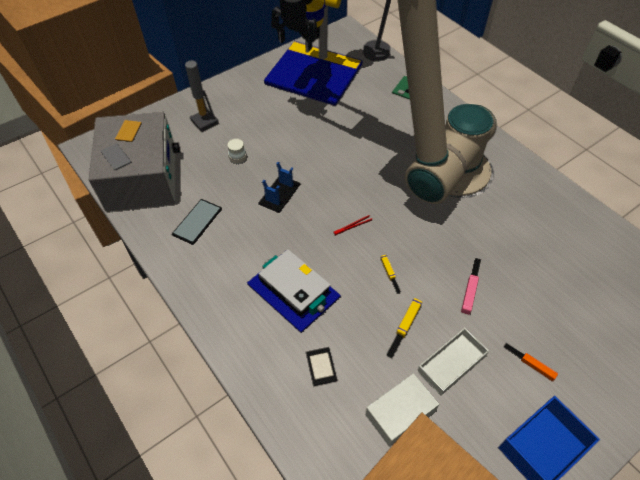

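Top view: there are four pry-tool candidates: large yellow (222,275) with its blade towards (208,238), small yellow (278,297), orange (113,336) and pink (204,341). The large yellow one fits, being yellow with dark bands and the larger of its colour. The tablet is at (316,208) with its yellow patch at (318,220), and the blue-forked rest is at (427,265). The scene view agrees: large yellow tool at (408,320), rest at (280,188).

```bash
cat > h.py <<'E'
import cv2, numpy as np
from rig import sensors, eyes
def cast(m,px,z):
    px=np.atleast_2d(np.asarray(px,float))
    K=np.array(m["intrinsics"]);R=np.array(m["R"]);t=np.array(m["t"])
    n=cv2.undistortPoints(px[:,None],K,np.array(m["dist"]))[:,0]
    d=np.c_[n,np.ones(len(n))]@R; c=-R.T@t
    return c+d*((z-c[2])/d[:,2])[:,None]
def proj(m,X):
    R=np.array(m["R"]);r,_=cv2.Rodrigues(R)
    return cv2.projectPoints(np.atleast_2d(np.asarray(X,float)),r,np.array(m["t"]),np.array(m["intrinsics"]),np.array(m["dist"]))[0][:,0]
def mask(im,lo,hi): return cv2.inRange(cv2.cvtColor(im,cv2.COLOR_RGB2HSV),np.array(lo),np.array(hi))
def blobs(mk,amin=20):
    cs=cv2.findContours(mk,cv2.RETR_EXTERNAL,cv2.CHAIN_APPROX_NONE)[0]
    return sorted([c for c in cs if cv2.contourArea(c)>=amin],key=cv2.contourArea,reverse=True)
def shot(name,f):
    m=eyes.camera_model(name); im=eyes.get_image(name); cv2.imwrite(f"pics/{f}.png",im[:,:,::-1]); 
    return m,im
YEL=((20,120,90),(34,255,255)); BLU=((105,110,50),(125,255,255))
E
python3 - <<'E'
from h import *
m=eyes.camera_model("top"); im=cv2.imread("pics/top0.png")[:,:,::-1].copy()
for c in blobs(mask(im,*YEL)):
    r=cv2.minAreaRect(c); print("yel",np.round(r[0]),np.round(r[1],1),r[2],cv2.contourArea(c),cast(m,[r[0]],.026).round(3))
for n,p,z in [("tip",(208,237),.013),("patch",(318,220),.055),("forkA",(425,247),.08),("forkB",(438,275),.08),("cover corners",(286,192),.055),("",(343,184),.055),("",(350,226),.055),("",(289,233),.055)]: print(n,cast(m,[p],z).round(3))
cv2.imwrite("pics/crop0.png",cv2.resize(im[215:365,80:320,::-1],None,fx=3,fy=3,interpolation=2))
E
```

```text
yel [568. 149.] [30.4 17.7] 45.0 365.0 [[ 0.825 -0.664  0.026]]
yel [578. 472.] [15. 40.] 90.0 310.5 [[-0.034 -0.607  0.026]]
yel [629. 432.] [18.7 29.1] 2.385944128036499 308.0 [[ 0.059 -0.748  0.026]]
yel [222. 274.] [31.8  9.2] 67.38013458251953 255.0 [[0.475 0.301 0.026]]
yel [632. 469.] [20. 15.] 90.0 171.0 [[-0.03  -0.743  0.026]]
yel [278. 297.] [28.2  6.6] 19.653823852539062 131.0 [[0.414 0.15  0.026]]
yel [318. 220.] [ 7.4 10.5] 80.53767395019531 64.0 [[0.623 0.043 0.026]]
yel [626. 450.] [11.3  5.2] 21.801406860351562 30.5 [[ 0.017 -0.736  0.026]]
tip [[0.581 0.345 0.013]]
patch [[0.616 0.043 0.055]]
forkA [[ 0.535 -0.237  0.08 ]]
forkB [[ 0.461 -0.267  0.08 ]]
cover corners [[0.695 0.129 0.055]]
 [[ 0.717 -0.026  0.055]]
 [[ 0.599 -0.043  0.055]]
 [[0.581 0.121 0.055]]
```

View pics/crop0.png

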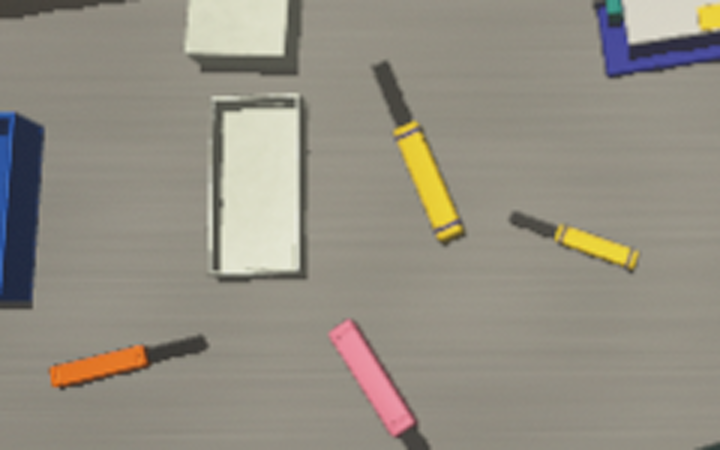

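The crop confirms it: the larger yellow tool with dark bands is at crop (428,180), and the small one is at (597,247). Next I check the wrist camera's offset.

```bash
python3 - <<'E'
from h import *
m=eyes.camera_model("wrist"); R=np.array(m["R"]);t=np.array(m["t"])
c=-R.T@t; s=sensors.get_state(); print(c-s["position"], R.round(3), np.array(m["intrinsics"]).round(0), m["dist"])
print(cast(m,[(320,240),(0,0),(639,0),(0,479),(639,479)],0).round(3))
E
```

```text
[0.06466113 0.02873866 0.13242015] [[ 0.402 -0.916 -0.003]
 [-0.878 -0.386  0.283]
 [-0.26  -0.111 -0.959]] [[382.   0. 321.]
 [  0. 382. 233.]
 [  0.   0.   1.]] [-0.07160167  0.          0.          0.          0.        ]
[[ 0.186 -0.543  0.   ]
 [ 0.281 -0.172  0.   ]
 [ 0.521 -0.722  0.   ]
 [-0.331 -0.266  0.   ]
 [ 0.041 -1.102  0.   ]]
```

Call:
drive_tool(
  deltas=[
    {"linear": [30,25,15],"claw": 1},
    {"linear": [60,50,30]},
    {"linear": [90,80,45]},
    {"linear": [120,110,60]},
    {"linear": [150,140,75]},
    {"linear": [165,170,78]},
    {"linear": [170,210,78]},
    {"linear": [170,240,78]},
    {"linear": [170,260,78]},
    {"linear": [170,260,78]},
    {"linear": [170,260,78]},
    {"linear": [170,260,78]},
  ],
)

```text
$.deltas[0]: bad value
```

Call:
drive_tool(
  deltas=[
    {"linear": [30,25,15],"twist": 0,"claw": 1},
    {"linear": [60,50,30],"twist": 0,"claw": 1},
    {"linear": [90,80,45],"twist": 0,"claw": 1},
    {"linear": [120,110,60],"twist": 0,"claw": 1},
    {"linear": [150,140,75],"twist": 0,"claw": 1},
    {"linear": [165,170,78],"twist": 0,"claw": 1},
    {"linear": [170,210,78],"twist": 0,"claw": 1},
    {"linear": [170,240,78],"twist": 0,"claw": 1},
    {"linear": [170,260,78],"twist": 0,"claw": 1},
    {"linear": [170,260,78],"twist": 0,"claw": 1},
    {"linear": [170,260,78],"twist": 0,"claw": 1},
  ],
)

```text
clock: 1.02
position: [0.4006, -0.2659, 0.3204]
ee_rot: [0.0, 0.979, 0.206, -0.0]
contact_force: [0.1, 0.5, -0.7]
width: 0.085
gripper_force: 0.0
```

```bash
python3 - <<'E'
from h import *
m,im=shot("wrist","w_rest"); import pickle; pickle.dump(m,open("w_rest.pkl","wb"))
E
```

Call:
drive_tool(
  deltas=[
    {"linear": [15,30,0],"twist": -2,"claw": 1},
    {"linear": [30,65,0],"twist": -5,"claw": 1},
    {"linear": [45,100,0],"twist": -8,"claw": 1},
    {"linear": [60,135,0],"twist": -11,"claw": 1},
    {"linear": [75,170,0],"twist": -13,"claw": 1},
    {"linear": [90,205,0],"twist": -15,"claw": 1},
    {"linear": [105,240,0],"twist": -16,"claw": 1},
    {"linear": [120,270,0],"twist": -17,"claw": 1},
    {"linear": [135,290,0],"twist": -17,"claw": 1},
    {"linear": [140,305,0],"twist": -17,"claw": 1},
    {"linear": [140,305,0],"twist": -17,"claw": 1},
    {"linear": [140,305,0],"twist": -17,"claw": 1},
  ],
)

```text
clock: 2.07
position: [0.5414, 0.0375, 0.3195]
ee_rot: [0.0, 0.998, 0.058, -0.001]
contact_force: [0.2, -1.0, -0.0]
width: 0.0857
gripper_force: 0.0
```

```bash
python3 - <<'E'
from h import *
import pickle
m,im=shot("wrist","w_tab"); pickle.dump(m,open("w_tab.pkl","wb"))
a=cv2.imread("pics/w_rest.png"); b=cv2.imread("pics/w_tab.png")
cv2.imwrite("pics/both.png",np.vstack([cv2.resize(x,(400,300),interpolation=3) for x in (a,b)]))
E
```

```text
(no output)
```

View pics/both.png

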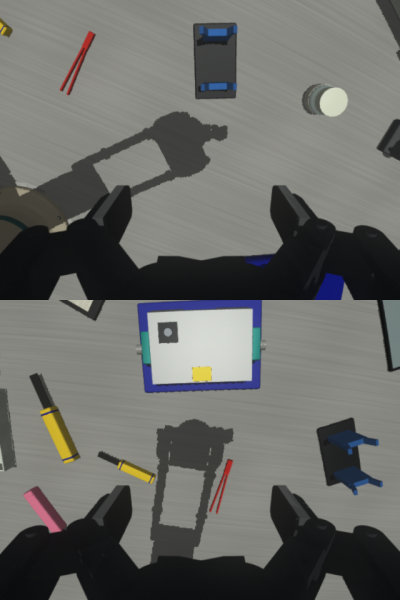

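Upper half (rest view): black foot with blue forks at (430,95) in full-size pixels, and red tweezers at (125,100). Lower half (tablet view): cover at (322,75) with the yellow patch at (323,118) full-size, and the large yellow tool at (90,210).

```bash
python3 - <<'E'
from h import *
import pickle
def rep(n,m,c,z):
    r=cv2.minAreaRect(c); b=cv2.boxPoints(r); P=cast(m,b,z)[:,:2]; L=[np.linalg.norm(P[i]-P[i-1]) for i in range(4)]
    i=int(np.argmax(L)); d=P[i]-P[i-1]; d=d*np.sign(d[0]); print(n,"px",np.round(r[0]),"ctr",P.mean(0).round(4),"sides",np.round(L,4),"yaw_long",np.degrees(np.arctan2(d[1],d[0])).round(2))
m=pickle.load(open("w_tab.pkl","rb")); im=cv2.imread("pics/w_tab.png")[:,:,::-1].copy()
roi=np.zeros(im.shape[:2],np.uint8); roi[0:170,200:440]=255
rep("cover",m,blobs(cv2.bitwise_or(mask(im,(0,0,185),(179,40,255)),mask(im,*YEL))&roi)[0],.055)
for c in blobs(mask(im,*YEL))[:3]: rep("yel",m,c,.055 if cv2.boundingRect(c)[1]<150 and cv2.boundingRect(c)[0]>200 else .026)
roi[:]=0; roi[0:170,200:440]=255
rep("base",m,blobs(mask(im,(112,150,60),(130,255,255))&roi)[0],.012)
roi[:]=0; roi[110:175,30:105]=255
for c in blobs(mask(im,(0,0,0),(179,255,70))&roi)[:2]: rep("blade",m,c,.0145)
m=pickle.load(open("w_rest.pkl","rb")); im=cv2.imread("pics/w_rest.png")[:,:,::-1].copy()
roi[:]=0; roi[20:175,290:400]=255
print(im[90,345],im[90,300],im[55,345])
b=mask(im,(95,110,40),(125,255,255))&roi
d=mask(im,(0,0,0),(179,255,85))&roi
f=blobs(d|b)[0]; rep("foot",m,f,.008)
for c in blobs(b)[:2]:
    x,y,w,h=cv2.boundingRect(c); print("fork",x,y,w,h); rep("fork",m,c,.087)
E
```

```text
cover px [321.  74.] ctr [0.6542 0.0512] sides [0.1071 0.1589 0.1068 0.1692] yaw_long -81.27
yel px [ 93. 216.] ctr [0.4735 0.3015] sides [0.0898 0.0281 0.0886 0.0295] yaw_long 24.31
yel px [218. 274.] ctr [0.4196 0.1497] sides [0.0601 0.0218 0.0593 0.0221] yaw_long 69.83
yel px [322. 118.] ctr [0.6136 0.0453] sides [0.0213 0.0288 0.0213 0.0292] yaw_long -83.3
base px [320.  24.] ctr [0.7104 0.0599] sides [0.0464 0.2055 0.0462 0.2102] yaw_long -81.07
blade px [ 67. 145.] ctr [0.5533 0.3364] sides [0.0655 0.0234 0.0648 0.0241] yaw_long 22.81
[64 64 64] [138 138 132] [ 54 102 167]
foot px [343.  97.] ctr [ 0.4959 -0.2497] sides [0.1291 0.074  0.1294 0.0794] yaw_long 25.76
fork 319 41 60 25
fork px [349.  53.] ctr [ 0.5283 -0.2351] sides [0.0197 0.0524 0.0198 0.053 ] yaw_long -64.94
fork 321 132 58 14
fork px [350. 138.] ctr [ 0.4608 -0.2671] sides [0.0119 0.0531 0.0119 0.0535] yaw_long -66.06
```

Call:
drive_tool(
  deltas=[
    {"linear": [-10,25,-5],"twist": 2,"claw": 1},
    {"linear": [-25,60,-15],"twist": 5,"claw": 1},
    {"linear": [-40,95,-30],"twist": 8,"claw": 1},
    {"linear": [-55,130,-45],"twist": 11,"claw": 1},
    {"linear": [-70,165,-60],"twist": 14,"claw": 1},
    {"linear": [-85,200,-80],"twist": 16,"claw": 1},
    {"linear": [-100,225,-95],"twist": 17,"claw": 1},
    {"linear": [-110,243,-100],"twist": 17,"claw": 1},
    {"linear": [-110,243,-100],"twist": 17,"claw": 1},
    {"linear": [-110,243,-100],"twist": 17,"claw": 1},
    {"linear": [-110,243,-100],"twist": 17,"claw": 1},
  ],
)

```text
clock: 3.03
position: [0.4318, 0.2799, 0.2208]
ee_rot: [0.0, 0.979, 0.204, 0.001]
contact_force: [-0.2, 0.3, -0.1]
width: 0.0853
gripper_force: 0.0
```

```bash
python3 - <<'E'
from h import *
import pickle
# cover quad
m=pickle.load(open("w_tab.pkl","rb")); im=cv2.imread("pics/w_tab.png")[:,:,::-1].copy()
roi=np.zeros(im.shape[:2],np.uint8); roi[0:170,200:440]=255
c=blobs(cv2.bitwise_or(mask(im,(0,0,185),(179,40,255)),mask(im,*YEL))&roi)[0]
q=cv2.approxPolyN(c,4)[0] if hasattr(cv2,"approxPolyN") else None
P=cast(m,q,.055)[:,:2]; print(q.tolist(),P.round(4).tolist(),P.mean(0).round(4),[np.linalg.norm(P[i]-P[i-1]).round(4) for i in range(4)])
for i in range(4):
    d=P[i]-P[i-1]; print(np.degrees(np.arctan2(d[1],d[0])).round(2))
m,im=shot("wrist","w_tool"); print(sensors.get_state()["position"])
roi[:]=0; roi[:330]=255
c=blobs(mask(im,*YEL)&roi)[0]; r=cv2.minAreaRect(c); q=cv2.boxPoints(r); P=cast(m,q,.026)[:,:2]; print(r,P.round(4).tolist(),P.mean(0))
E
```

```text
[[402, 128], [244, 134], [235, 20], [403, 13]] [[0.6136, -0.0355], [0.5891, 0.1224], [0.6947, 0.1386], [0.7193, -0.0191]] [0.6542 0.0516] [np.float64(0.107), np.float64(0.1598), np.float64(0.1068), np.float64(0.1596)]
-171.16
98.82
8.72
-81.11
[0.43199291 0.27986609 0.22098833]
((315.0, 148.5), (105.0, 28.0), 90.0) [[0.5078, 0.332], [0.5169, 0.3111], [0.4371, 0.2758], [0.4274, 0.2982]] [0.47229645 0.30426984]
```

View pics/w_tool.png

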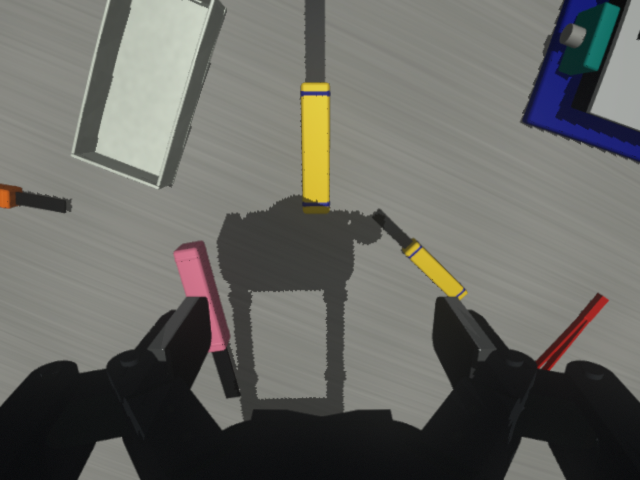

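The handle runs from (315,83) at the front to about (316,208) at the back, at columns 302–329, nearly aligned with the image's vertical. The gripper is clear.

```bash
python3 - <<'E'
from h import *
m=eyes.camera_model("wrist")
im=cv2.imread("pics/w_tool.png")[:,:,::-1].copy()
k=mask(im,*YEL)
L=[];Rr=[]
for y in range(100,200,4):
    x=np.where(k[y,280:350])[0]+280; L.append((x[0]-.5,y)); Rr.append((x[-1]+.5,y))
L=cast(m,L,.026)[:,:2];Rr=cast(m,Rr,.026)[:,:2]
mid=(L+Rr)/2
vx,vy,x0,y0=cv2.fitLine(mid.astype(np.float32),2,0,.001,.001).ravel(); s=np.sign(vx);u=np.array([vx,vy])*s
print("yaw",np.degrees(np.arctan2(u[1],u[0])),"width",np.linalg.norm(L-Rr,axis=1)[[0,-1]],"pt",x0,y0)
k2=mask(im,(0,60,50),(179,255,255)); print(k2[75:95,315].tolist(), im[200:216,316].tolist())
F=cast(m,[(315.5,82.5),(315.5,208)],.026)[:,:2]; print(F,np.linalg.norm(F[0]-F[1]), F[0]-.055*u)
s=sensors.get_state(); q=s["ee_rot"]; print(s["position"],"tcp yaw",np.degrees(2*np.arctan2(q[2],q[1])))
E
```

```text
yaw 23.771744 width [0.02368036 0.02258611] pt 0.47391737 0.3045507
[0, 0, 0, 0, 0, 0, 0, 255, 255, 255, 255, 255, 255, 255, 255, 255, 0, 255, 255, 255] [[131, 115, 35], [103, 90, 31], [71, 64, 44], [43, 41, 56], [34, 33, 56], [39, 37, 52], [75, 66, 38], [90, 79, 28], [91, 81, 27], [91, 80, 26], [90, 79, 26], [89, 79, 26], [86, 76, 27], [76, 70, 37], [67, 65, 52], [63, 63, 57]]
[[0.52238078 0.32533107]
 [0.426907   0.28412525]] 0.10398635438805921 [0.47204706 0.3031609 ]
[0.43199291 0.27986609 0.22098833] tcp yaw 23.534804653349223
```

Call:
drive_tool(
  deltas=[
    {"linear": [15,9,-15],"twist": 0,"claw": 1},
    {"linear": [30,18,-45],"twist": 0,"claw": 1},
    {"linear": [40,23,-80],"twist": 0,"claw": 1},
    {"linear": [40,23,-115],"twist": 0,"claw": 1},
    {"linear": [40,23,-150],"twist": 0,"claw": 1},
    {"linear": [40,23,-175],"twist": 0,"claw": 1},
    {"linear": [40,23,-190],"twist": 0,"claw": 1},
    {"linear": [40,23,-198],"twist": 0,"claw": 1},
    {"linear": [40,23,-204],"twist": 0,"claw": 1},
    {"linear": [40,23,-206],"twist": 0,"claw": 1},
    {"linear": [40,23,-206],"twist": 0,"claw": 1},
  ],
  squeeze=40,
)

```text
clock: 4.0
position: [0.4717, 0.3041, 0.015]
ee_rot: [-0.0, 0.979, 0.205, 0.001]
contact_force: [-0.1, 1.1, 0.3]
width: 0.0856
gripper_force: 0.0
```

Call:
drive_tool(
  deltas=[
    {"linear": [0,0,0],"twist": 0,"claw": 0.3},
    {"linear": [0,0,0],"twist": 0,"claw": 0.2},
    {"linear": [0,0,0],"twist": 0,"claw": 0.1},
    {"linear": [0,0,0],"twist": 0,"claw": 0},
    {"linear": [0,0,0],"twist": 0,"claw": 0},
    {"linear": [0,0,0],"twist": 0,"claw": 0},
    {"linear": [0,0,0],"twist": 0,"claw": 0},
    {"linear": [0,0,0],"twist": 0,"claw": 0},
  ],
  squeeze=80,
)

```text
clock: 4.67
position: [0.4711, 0.3045, 0.0151]
ee_rot: [-0.0, 0.979, 0.205, 0.001]
contact_force: [-0.8, 0.4, 5.6]
width: 0.0222
gripper_force: 79.5
```

Call:
drive_tool(
  deltas=[
    {"linear": [0,0,10],"twist": 0,"claw": 0},
    {"linear": [0,0,35],"twist": 0,"claw": 0},
    {"linear": [0,-10,65],"twist": 0,"claw": 0},
    {"linear": [-2,-40,80],"twist": -2,"claw": 0},
    {"linear": [-5,-75,80],"twist": -4,"claw": 0},
    {"linear": [-8,-110,80],"twist": -6,"claw": 0},
    {"linear": [-11,-145,80],"twist": -8,"claw": 0},
    {"linear": [-14,-180,80],"twist": -10,"claw": 0},
    {"linear": [-17,-215,80],"twist": -12,"claw": 0},
    {"linear": [-20,-245,80],"twist": -14,"claw": 0},
    {"linear": [-23,-270,80],"twist": -14.8,"claw": 0},
    {"linear": [-23,-285,80],"twist": -14.8,"claw": 0},
  ],
)

```text
clock: 5.67
position: [0.4464, 0.017, 0.0945]
ee_rot: [0.0, 0.997, 0.076, -0.001]
contact_force: [0.0, 0.7, -1.0]
width: 0.0226
gripper_force: 78.6
```

Call:
drive_tool(
  deltas=[
    {"linear": [0,0,-10],"twist": 0,"claw": 0},
    {"linear": [0,0,-20],"twist": 0,"claw": 0},
    {"linear": [0,0,-20],"twist": 0,"claw": 0},
    {"linear": [0,0,-20],"twist": 0,"claw": 0},
  ],
)

```text
clock: 6.0
position: [0.447, 0.0193, 0.0742]
ee_rot: [-0.0, 0.997, 0.077, -0.001]
contact_force: [0.2, 0.1, -1.1]
width: 0.0225
gripper_force: 78.6
```

```bash
python3 - <<'E'
from h import *
import pickle
s=sensors.get_state(); q=s["ee_rot"]; print(s["position"],np.degrees(2*np.arctan2(q[2],q[1])),q,s["width"],s["clock"])
m,im=shot("wrist","w_held"); pickle.dump((m,s["position"],q),open("held.pkl","wb"))
for z in (.07,.076): 
    pass
E
```

```text
[0.44704049 0.01927847 0.0742082 ] 8.841988077636344 [-1.10012917e-04  9.97024277e-01  7.70843352e-02 -7.64459088e-04] 0.022501434608694724 6.0
```

View pics/w_held.png

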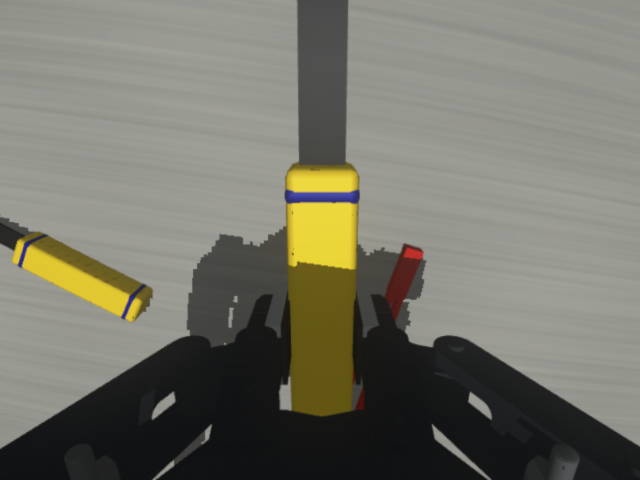

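```bash
python3 - <<'E'
from h import *
import pickle
m,p,q=pickle.load(open("held.pkl","rb")); im=cv2.imread("pics/w_held.png")[:,:,::-1].copy()
a=2*np.arctan2(q[2],q[1]); u=np.array([np.cos(a),np.sin(a)]); v=np.array([-u[1],u[0]])
loc=lambda P:np.c_[(P[:,:2]-p[:2])@u,(P[:,:2]-p[:2])@v].round(4)
zc=p[2]-.002
g=im.mean(2)
for y in (5,50,100,150):
    x=np.where(np.abs(g[y,270:380]-g[y,323])<12)[0]+270; print(y,x[0],x[-1],loc(cast(m,[(x[0]-.5,y),(x[-1]+.5,y)],zc+.0015)).tolist())
k=mask(im,*YEL); ys=np.where(k[100:400,322])[0]+100; print("front",ys[0],loc(cast(m,[(322,ys[0])],zc+.013)))
for y in (180,215,250):
    x=np.where(k[y,250:400])[0]+250; print(y,x[0],x[-1],loc(cast(m,[(x[0]-.5,y),(x[-1]+.5,y)],zc+.013)).tolist())
u8=np.array([.9882,.1530]);c=np.array([.6542,.0516]);print("gap rel", ((c-49*u8)-p[:2])@u, ((c-49*u8)-p[:2])@v)
E
```

```text
5 298 347 [[0.1062, 0.0079], [0.1062, -0.0078]]
50 298 346 [[0.0928, 0.0081], [0.0928, -0.0077]]
100 299 345 [[0.0772, 0.008], [0.0773, -0.0076]]
150 299 344 [[0.0609, 0.0082], [0.0609, -0.0075]]
front 165 [[0.0571 0.0002]]
180 286 358 [[0.0523, 0.0118], [0.0523, -0.0114]]
215 287 357 [[0.0409, 0.0118], [0.0409, -0.0114]]
250 287 356 [[0.0288, 0.0121], [0.0288, -0.0114]]
gap rel -48.789053591986864 0.03510406938318794
```

Call:
drive_tool(
  deltas=[
    {"linear": [0,0,-10],"twist": 0,"claw": 0},
    {"linear": [0,0,-22],"twist": 0,"claw": 0},
    {"linear": [0,0,-26],"twist": 0,"claw": 0},
    {"linear": [0,0,-26],"twist": 0,"claw": 0},
    {"linear": [10,1.5,-26],"twist": 0,"claw": 0},
    {"linear": [20,3,-26],"twist": 0,"claw": 0},
    {"linear": [28,4.3,-26],"twist": 0,"claw": 0},
    {"linear": [28,4.3,-26],"twist": 0,"claw": 0},
  ],
)

```text
clock: 6.72
position: [0.4797, 0.0236, 0.0492]
ee_rot: [0.0, 0.997, 0.077, 0.003]
contact_force: [-0.1, -0.3, -1.3]
width: 0.0228
gripper_force: 78.6
```

```bash
python3 - <<'E'
from h import *
s=sensors.get_state(); print(s["position"])
m,im=shot("scene","s1")
cv2.imwrite("pics/s1c.png",cv2.resize(im[200:340,230:430,::-1],None,fx=4,fy=4,interpolation=2))
E
```

```text
[0.47971362 0.02361148 0.04918872]
```

View pics/s1c.png

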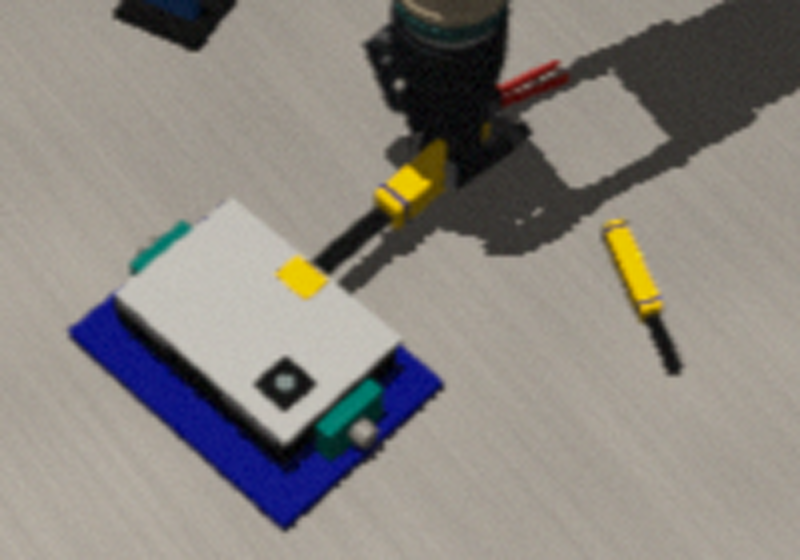

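The crop shows the blade tip at about (322,268), just at the lip and centred on the yellow patch. The clamps are clear. I let it settle and check the height before going in.

Call:
drive_tool(
  deltas=[
    {"linear": [0,0,-1],"twist": 0,"claw": 0},
    {"linear": [0,0,-1],"twist": 0,"claw": 0},
    {"linear": [0,0,-1],"twist": 0,"claw": 0},
  ],
)

```text
clock: 7.02
position: [0.475, 0.0236, 0.0472]
ee_rot: [-0.0, 0.997, 0.077, -0.0]
contact_force: [0.4, -1.1, -0.4]
width: 0.0223
gripper_force: 78.6
```

```bash
python3 - <<'E'
from h import *
s=sensors.get_state(); print(s["position"],s["contact_force"]);eyes.get_image("top"); s=sensors.get_state(); print(s["position"],s["ee_rot"])
E
```

```text
[0.47502727 0.02358076 0.0471827 ] [ 0.39997119 -1.05719419 -0.4334976 ]
[0.47509651 0.02358895 0.04723098] [-1.79569258e-05  9.97019610e-01  7.71476629e-02 -3.67887758e-04]
```

Call:
drive_tool(
  deltas=[
    {"linear": [6,0.9,0],"twist": 0,"claw": 0},
    {"linear": [12,1.8,0],"twist": 0,"claw": 0},
    {"linear": [18,2.8,0],"twist": 0,"claw": 0},
    {"linear": [24,3.7,0],"twist": 0,"claw": 0},
    {"linear": [30,4.6,0],"twist": 0,"claw": 0},
    {"linear": [36,5.6,0],"twist": 0,"claw": 0},
    {"linear": [41,6.3,0],"twist": 0,"claw": 0},
    {"linear": [43.5,6.7,0],"twist": 0,"claw": 0},
    {"linear": [43.5,6.7,0],"twist": 0,"claw": 0},
    {"linear": [43.5,6.7,0],"twist": 0,"claw": 0},
  ],
)

```text
clock: 7.9
position: [0.519, 0.0303, 0.0472]
ee_rot: [0.0, 0.997, 0.077, -0.0]
contact_force: [-0.0, -0.1, -0.8]
width: 0.0225
gripper_force: 78.6
```

```bash
python3 - <<'E'
from h import *
s=sensors.get_state(); print(s["position"])
p=s["position"]; u=np.array([.9882,.153]); H=np.array([.7071,.0598])
xt=(H-p[:2])@u-.1215; r0=xt; print("tip to hinge",xt, "lat",(H-p[:2])@np.array([-.153,.9882]))
z0=p[2]-.002+.0015
r=.068
for th in range(0,111,5):
    t=np.radians(th); ax=xt-r*np.cos(t); az=.050+r*np.sin(t)-z0
    print(th,np.round(1000*np.r_[ax*u,az],1))
E
```

```text
[0.51899834 0.03031824 0.04718358]
tip to hinge 0.06889277292547188 lat 0.00035432054850012323
0 [0.9 0.1 3.3]
5 [1.1 0.2 9.2]
10 [ 1.9  0.3 15.1]
15 [ 3.2  0.5 20.9]
20 [ 4.9  0.8 26.6]
25 [ 7.2  1.1 32.1]
30 [ 9.9  1.5 37.3]
35 [13.   2.  42.3]
40 [16.6  2.6 47. ]
45 [20.6  3.2 51.4]
50 [24.9  3.9 55.4]
55 [29.5  4.6 59. ]
60 [34.5  5.3 62.2]
65 [39.7  6.1 64.9]
70 [45.1  7.  67.2]
75 [50.7  7.8 69. ]
80 [56.4  8.7 70.3]
85 [62.2  9.6 71.1]
90 [68.1 10.5 71.3]
95 [73.9 11.4 71.1]
100 [79.7 12.3 70.3]
105 [85.5 13.2 69. ]
110 [91.1 14.1 67.2]
```

Call:
drive_tool(
  deltas=[
    {"linear": [0.5,0,3],"twist": 0,"claw": 0},
    {"linear": [1,0.1,6],"twist": 0,"claw": 0},
    {"linear": [1.1,0.2,9.2],"twist": 0,"claw": 0},
    {"linear": [1.5,0.2,12],"twist": 0,"claw": 0},
    {"linear": [1.9,0.3,15],"twist": 0,"claw": 0},
    {"linear": [2.5,0.4,18],"twist": 0,"claw": 0},
    {"linear": [3.2,0.5,21],"twist": 0,"claw": 0},
    {"linear": [4,0.6,24],"twist": 0,"claw": 0},
    {"linear": [4.9,0.8,26.6],"twist": 0,"claw": 0},
    {"linear": [4.9,0.8,26.6],"twist": 0,"claw": 0},
  ],
)

```text
clock: 8.73
position: [0.5246, 0.0311, 0.0746]
ee_rot: [0.0, 0.997, 0.077, 0.001]
contact_force: [-1.3, -0.8, -2.9]
width: 0.0221
gripper_force: 78.5
```

```bash
python3 - <<'E'
from h import *
m,im=shot("scene","s2"); n,jm=shot("wrist","w2"); print(sensors.get_state()["position"])
a=cv2.resize(im[200:340,230:430,::-1],(400,280),interpolation=2)
b=cv2.resize(jm[:,:,::-1],(400,300),interpolation=3)
cv2.imwrite("pics/s2c.png",np.vstack([a,b]))
E
```

```text
[0.52474095 0.0311205  0.07426573]
```

View pics/s2c.png

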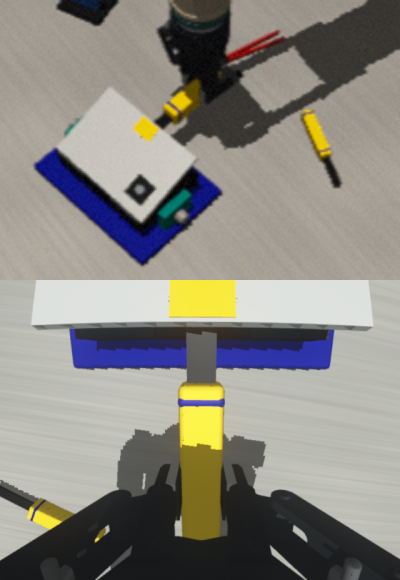

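The cover is up about 20°, with its lip above the blade in both views, and the tool sits straight in the grip. I carry on along the arc.

Call:
drive_tool(
  deltas=[
    {"linear": [1.2,0.2,3],"twist": 0,"claw": 0},
    {"linear": [2.3,0.3,5.5],"twist": 0,"claw": 0},
    {"linear": [5,0.7,10.7],"twist": 0,"claw": 0},
    {"linear": [8.1,1.2,15.7],"twist": 0,"claw": 0},
    {"linear": [11.7,1.8,20.4],"twist": 0,"claw": 0},
    {"linear": [15.7,2.4,24.8],"twist": 0,"claw": 0},
    {"linear": [20,3.1,28.8],"twist": 0,"claw": 0},
    {"linear": [24.6,3.8,32.4],"twist": 0,"claw": 0},
    {"linear": [29.6,4.5,35.6],"twist": 0,"claw": 0},
    {"linear": [34.8,5.3,38.3],"twist": 0,"claw": 0},
    {"linear": [40.2,6.2,40.6],"twist": 0,"claw": 0},
    {"linear": [40.2,6.2,40.6],"twist": 0,"claw": 0},
  ],
)

```text
clock: 9.83
position: [0.5664, 0.0374, 0.1152]
ee_rot: [0.0, 0.997, 0.077, 0.002]
contact_force: [-0.1, -1.1, -1.9]
width: 0.0221
gripper_force: 78.6
```

Call:
drive_tool(
  deltas=[
    {"linear": [3,0.5,1],"twist": 0,"claw": 0},
    {"linear": [8,1.2,2.3],"twist": 0,"claw": 0},
    {"linear": [14,2.1,3.3],"twist": 0,"claw": 0},
    {"linear": [20,3.1,4],"twist": 0,"claw": 0},
    {"linear": [26,4,4.1],"twist": 0,"claw": 0},
    {"linear": [31,4.8,4],"twist": 0,"claw": 0},
    {"linear": [35,5.4,3],"twist": 0,"claw": 0},
    {"linear": [39,6,2],"twist": 0,"claw": 0},
    {"linear": [41,6.3,2],"twist": 0,"claw": 0},
    {"linear": [41,6.3,2],"twist": 0,"claw": 0},
  ],
)

```text
clock: 10.67
position: [0.6062, 0.0437, 0.1163]
ee_rot: [-0.0, 0.997, 0.077, 0.0]
contact_force: [-0.5, 0.1, 0.0]
width: 0.0223
gripper_force: 78.8
```

```bash
python3 - <<'E'
from h import *
m,im=shot("scene","s3"); n,jm=shot("wrist","w3"); p=sensors.get_state()["position"]; print(p, (p[:2]-[.7071,.0598])@[.9882,.153]+.1215)
a=cv2.resize(im[180:320,230:430,::-1],(400,280),interpolation=2)
b=cv2.resize(jm[:,:,::-1],(400,300),interpolation=3)
cv2.imwrite("pics/s3c.png",np.vstack([a,b]))
E
```

```text
[0.60615228 0.0437075  0.11666892] 0.019281313211518686
```

View pics/s3c.png

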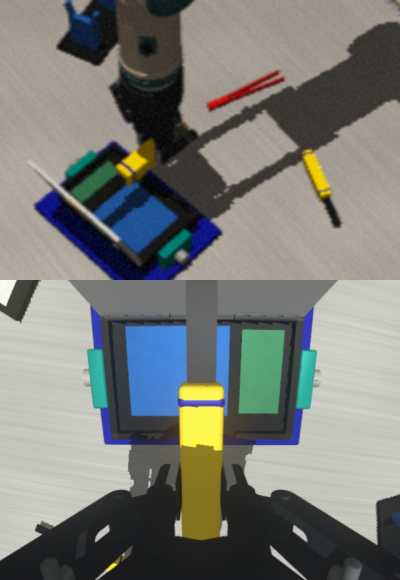

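The cover now leans back past upright, at roughly 106° with the tip 19 mm beyond the hinge. The internals are exposed and the tool is straight. I withdraw straight back, then go over to the rest.

Call:
drive_tool(
  deltas=[
    {"linear": [-10,-1.5,0],"twist": 0,"claw": 0},
    {"linear": [-30,-4.6,0],"twist": 0,"claw": 0},
    {"linear": [-60,-9.3,0],"twist": 0,"claw": 0},
    {"linear": [-90,-14,10],"twist": 0,"claw": 0},
    {"linear": [-115,-18,35],"twist": 0,"claw": 0},
    {"linear": [-125,-40,50],"twist": 2,"claw": 0},
    {"linear": [-125,-75,60],"twist": 5,"claw": 0},
    {"linear": [-125,-110,60],"twist": 8,"claw": 0},
    {"linear": [-123,-145,60],"twist": 10,"claw": 0},
    {"linear": [-121,-180,60],"twist": 12,"claw": 0},
    {"linear": [-119,-215,60],"twist": 14,"claw": 0},
    {"linear": [-117,-245,60],"twist": 16,"claw": 0},
  ],
)

```text
clock: 11.77
position: [0.4877, -0.2036, 0.1771]
ee_rot: [0.001, 0.976, 0.216, 0.001]
contact_force: [1.3, 0.4, -1.6]
width: 0.0223
gripper_force: 78.9
```

Call:
drive_tool(
  deltas=[
    {"linear": [2,-25,0],"twist": 0.7,"claw": 0},
    {"linear": [4,-45,0],"twist": 0.7,"claw": 0},
    {"linear": [4,-49,-5],"twist": 0.7,"claw": 0},
    {"linear": [4,-49,-10],"twist": 0.7,"claw": 0},
    {"linear": [4,-49,-10],"twist": 0.7,"claw": 0},
    {"linear": [4,-49,-10],"twist": 0.7,"claw": 0},
  ],
)

```text
clock: 12.27
position: [0.4914, -0.2486, 0.1659]
ee_rot: [-0.001, 0.975, 0.221, -0.001]
contact_force: [-0.3, -0.2, -1.2]
width: 0.0222
gripper_force: 78.9
```

```bash
python3 - <<'E'
from h import *
import pickle
s=sensors.get_state(); q=s["ee_rot"]; p=s["position"]; print(p,np.degrees(2*np.arctan2(q[2],q[1])),s["width"])
m,im=shot("wrist","w4"); pickle.dump((m,p,q),open("w4.pkl","wb"))
for c in blobs(mask(im,(95,110,40),(125,255,255)),60): print(cv2.boundingRect(c),cv2.contourArea(c))
E
```

```text
[ 0.49135367 -0.248635    0.1659217 ] 25.593834774772688 0.022188388623546607
(285, 191, 74, 12) 606.0
(346, 153, 34, 28) 494.5
(282, 161, 11, 19) 78.0
```

View pics/w4.png

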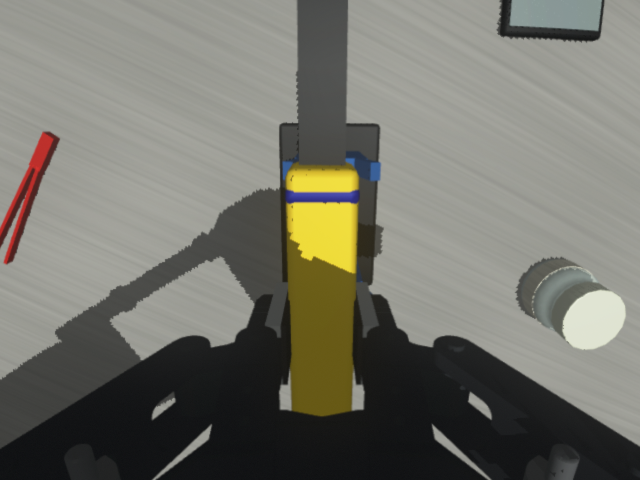

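The view from above shows the foot's front corners at (281,125) and (379,125), with the far fork's horns showing at (287,170) and (370,168) either side of the handle. The tool is close to centred.

```bash
python3 - <<'E'
from h import *
import pickle
m,p,q=pickle.load(open("w4.pkl","rb")); im=cv2.imread("pics/w4.png")[:,:,::-1].copy()
a=2*np.arctan2(q[2],q[1]); u=np.array([np.cos(a),np.sin(a)]); v=np.array([-u[1],u[0]])
loc=lambda P,z:[((cast(m,[x],z)[0,:2]-p[:2])@np.c_[u,v]*1000).round(1).tolist() for x in P]
g=im.mean(2)
for y in (130,140,150):
    x=np.where(g[y,260:400]<72)[0]+260; print("foot row",y,x[0],x[-1],loc([(x[0]-.5,y),(x[-1]+.5,y)],.008))
y=np.where(g[100:150,365]<75)[0][0]+100; print("front edge",y,loc([(290,y),(365,y)],.008))
for yy in (200,230,265):
    x=np.where(g[yy,360:400]<75)[0]+360; print(yy,x[-1],loc([(x[-1]+.5,yy)],.008))
b=mask(im,(95,110,40),(125,255,255))
for yy in (156,160,165,170,175,178):
    x=np.where(b[yy,270:390])[0]+270; print("horn",yy,x[0],x[-1],loc([(x[0]-.5,yy),(x[-1]+.5,yy)],.087))
k=mask(im,*YEL); ys=np.where(k[100:400,322])[0]+100; print("handle front",ys[0],loc([(322,ys[0])],p[2]+.011))
x=np.where(k[215,250:400])[0]+250; print("handle lat",loc([(x[0]-.5,215),(x[-1]+.5,215)],p[2]+.011))
# predicted rest from earlier
print("prev rest", (np.array([.4952,-.2504])-p[:2])@np.c_[u,v]*1000)
E
```

```text
foot row 130 280 378 [[64.0, 32.2], [64.1, -40.8]]
foot row 140 280 378 [[56.8, 32.4], [56.9, -41.1]]
foot row 150 280 377 [[49.5, 32.6], [49.6, -40.6]]
front edge 124 [[68.3, 24.4], [68.4, -30.7]]
200 375 [[11.5, -40.5]]
230 375 [[-12.6, -41.5]]
265 372 [[-42.2, -40.3]]
horn 156 347 362 [[52.1, -12.6], [52.1, -21.4]]
horn 160 346 367 [[49.9, -12.1], [49.9, -24.2]]
horn 165 283 379 [[47.2, 22.4], [47.2, -30.9]]
horn 170 283 379 [[44.4, 22.5], [44.5, -31.0]]
horn 175 283 379 [[41.7, 22.6], [41.7, -31.1]]
horn 178 283 379 [[40.0, 22.6], [40.1, -31.1]]
handle front 165 [[57.3, 0.6]]
handle lat [[41.0, 12.5], [41.1, -11.0]]
prev rest [ 2.70646554 -3.2533855 ]
```

Call:
drive_tool(
  deltas=[
    {"linear": [2.8,-3.6,0],"twist": 0,"claw": 0},
    {"linear": [2.8,-3.6,-20],"twist": 0,"claw": 0},
    {"linear": [2.8,-3.6,-45],"twist": 0,"claw": 0},
    {"linear": [2.8,-3.6,-60],"twist": 0,"claw": 0},
    {"linear": [2.8,-3.6,-68],"twist": 0,"claw": 0},
    {"linear": [2.8,-3.6,-74],"twist": 0,"claw": 0},
    {"linear": [2.8,-3.6,-79],"twist": 0,"claw": 0},
    {"linear": [2.8,-3.6,-83],"twist": 0,"claw": 0},
    {"linear": [2.8,-3.6,-83],"twist": 0,"claw": 0},
    {"linear": [2.8,-3.6,-83],"twist": 0,"claw": 0},
  ],
)

```text
clock: 13.15
position: [0.4954, -0.2542, 0.084]
ee_rot: [0.0, 0.975, 0.221, 0.0]
contact_force: [-0.3, 0.5, -0.4]
width: 0.0225
gripper_force: 78.9
```

```bash
python3 - <<'E'
from h import *
s=sensors.get_state(); print(s["position"],s["contact_force"],s["moment"])
m,im=shot("wrist","w5"); n,jm=shot("scene","s5")
k=mask(im,*YEL);b=mask(im,(95,110,40),(125,255,255))
for y in range(150,215,8):
    f=lambda mk:(lambda x:(x[0]+250,x[-1]+250) if len(x) else None)(np.where(mk[y,250:410])[0]); print(y,f(k),f(b))
E
```

```text
[ 0.49544238 -0.25424539  0.08400764] [-0.32346292  0.50330573 -0.37856317] [-0.00980575  0.02947693  0.00192858]
150 None None
158 None None
166 (np.int64(291), np.int64(352)) (np.int64(278), np.int64(284))
174 (np.int64(287), np.int64(357)) (np.int64(270), np.int64(277))
182 (np.int64(286), np.int64(358)) (np.int64(262), np.int64(372))
190 (np.int64(292), np.int64(352)) (np.int64(250), np.int64(388))
198 None (np.int64(250), np.int64(394))
206 (np.int64(286), np.int64(357)) (np.int64(250), np.int64(393))
214 (np.int64(286), np.int64(357)) (np.int64(250), np.int64(393))
```

```bash
python3 - <<'E'
import cv2,numpy as np
im=cv2.imread("pics/w5.png"); 
cv2.imwrite("pics/w5c.png",cv2.resize(im[120:340,190:450],None,fx=2.5,fy=2.5,interpolation=2))
E
```

```text
(no output)
```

View pics/w5c.png

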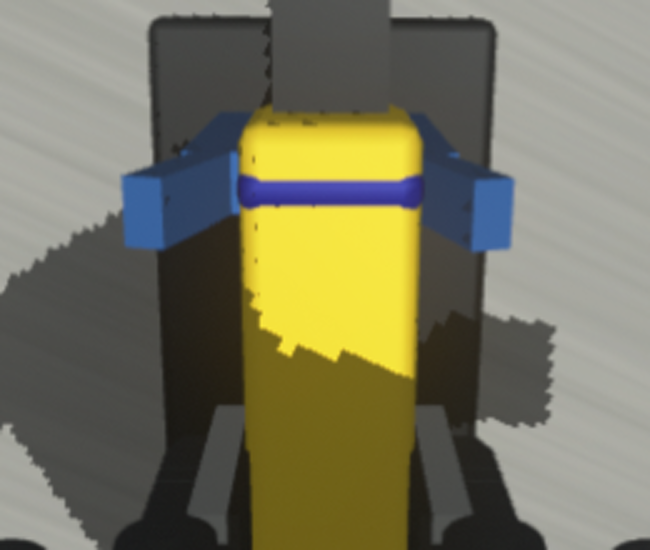

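The horn tops span crop columns 122–513 (centre 318), while the handle spans 239–423 (centre 331). The tool is therefore about 1.8 mm too far right. I shift it left, lower it and release.

Call:
drive_tool(
  deltas=[
    {"linear": [-0.4,0.8,0],"twist": 0,"claw": 0},
    {"linear": [-0.7,1.5,0],"twist": 0,"claw": 0},
    {"linear": [-0.7,1.5,-1],"twist": 0,"claw": 0},
    {"linear": [-0.7,1.5,-2],"twist": 0,"claw": 0},
    {"linear": [-0.7,1.5,-3],"twist": 0,"claw": 0},
    {"linear": [-0.7,1.5,-3.5],"twist": 0,"claw": 0},
    {"linear": [-0.7,1.5,-3.5],"twist": 0,"claw": 0},
    {"linear": [-0.7,1.5,-3.5],"twist": 0,"claw": 0},
  ],
)

```text
clock: 13.92
position: [0.4943, -0.2525, 0.0801]
ee_rot: [-0.0, 0.975, 0.221, -0.0]
contact_force: [-0.9, -0.3, 0.6]
width: 0.0226
gripper_force: 79.3
```

Call:
drive_tool(
  deltas=[
    {"linear": [0,0,-0.5],"twist": 0,"claw": 0},
    {"linear": [0,0,-0.8],"twist": 0,"claw": 0},
    {"linear": [0,0,-0.8],"twist": 0,"claw": 0},
    {"linear": [0,0,-0.8],"twist": 0,"claw": 0},
  ],
)

```text
clock: 14.25
position: [0.4943, -0.2525, 0.08]
ee_rot: [0.0, 0.975, 0.221, 0.0]
contact_force: [-1.0, 0.9, 6.4]
width: 0.0226
gripper_force: 79.7
```

Call:
drive_tool(
  deltas=[
    {"linear": [0,0,0.3],"twist": 0,"claw": 0.25},
    {"linear": [0,0,0.3],"twist": 0,"claw": 0.3},
    {"linear": [0,0,0.3],"twist": 0,"claw": 0.4},
    {"linear": [0,0,0.3],"twist": 0,"claw": 0.5},
    {"linear": [0,0,0.3],"twist": 0,"claw": 0.6},
    {"linear": [0,0,0.3],"twist": 0,"claw": 0.7},
    {"linear": [0,0,0.3],"twist": 0,"claw": 0.7},
    {"linear": [0,0,0.3],"twist": 0,"claw": 0.7},
  ],
  squeeze=20,
)

```text
clock: 14.92
position: [0.4944, -0.2525, 0.0795]
ee_rot: [0.0, 0.975, 0.221, -0.0]
contact_force: [-0.2, 0.1, 0.5]
width: 0.06
gripper_force: 0.0
```

Call:
drive_tool(
  deltas=[
    {"linear": [0,0,5],"twist": 0,"claw": 0.7},
    {"linear": [0,0,20],"twist": 0,"claw": 0.7},
    {"linear": [0,0,50],"twist": 0,"claw": 0.7},
    {"linear": [0,0,85],"twist": 0,"claw": 0.7},
    {"linear": [0,0,120],"twist": 0,"claw": 0.7},
    {"linear": [-15,-10,150],"twist": 0,"claw": 0.7},
    {"linear": [-40,-20,170],"twist": 0,"claw": 0.7},
    {"linear": [-60,-30,180],"twist": 0,"claw": 0.7},
    {"linear": [-60,-30,180],"twist": 0,"claw": 0.7},
    {"linear": [-60,-30,180],"twist": 0,"claw": 0.7},
  ],
)

```text
clock: 15.75
position: [0.434, -0.283, 0.2608]
ee_rot: [0.001, 0.975, 0.22, 0.001]
contact_force: [-0.0, -0.1, -0.0]
width: 0.0599
gripper_force: 0.0
```

```bash
python3 - <<'E'
from h import *
m,im=shot("scene","s6"); n,jm=shot("wrist","w6"); print(sensors.get_state()["contact_force"])
a=cv2.resize(im[140:340,220:440,::-1],(330,300),interpolation=2)
b=cv2.resize(jm[:300,160:480,::-1],(320,300),interpolation=2)
cv2.imwrite("pics/s6c.png",np.hstack([a,b]))
c=blobs(mask(jm,*YEL))[0]; q=cv2.boxPoints(cv2.minAreaRect(c)); P=cast(n,q,.091); print(q.tolist(),P.round(4).tolist(),P.mean(0).round(4))
E
```

```text
[0.02842848 0.1985829  0.72032539]
[[304.0, 63.0], [336.0, 63.0], [336.0, 181.0], [304.0, 181.0]] [[0.5298, -0.2217, 0.091], [0.5399, -0.243, 0.091], [0.4613, -0.2814, 0.091], [0.4504, -0.2586, 0.091]] [ 0.4953 -0.2512  0.091 ]
```

View pics/s6c.png

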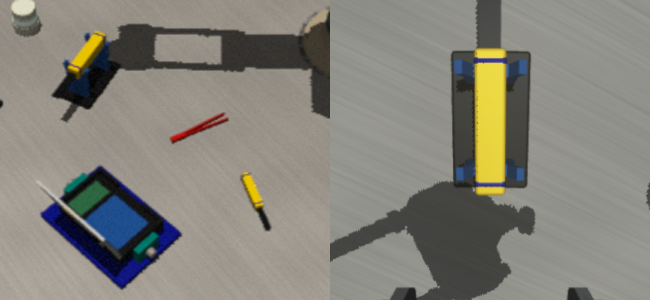

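The tool lies across both forks, with the handle from (490,48) to (490,193) in the right half and centred over the foot. The cover is open on the left, and the gripper is clear.

```bash
python3 -c "
from rig import manip; print(manip.sign_off())"
```

```text
the job is handed in; nothing more can be done
None
```

The job is handed in at about 16 s of the 58 s allowed: the cover is levered open and leans back at about 106° (an estimate, not a joint reading), and the pry tool lies centred across both forks of the blue rest with the gripper clear of everything.

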